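# Unclamp the refilled tall cartridge and hand it over

### The arm

A 6-joint arm with a two-finger parallel gripper is mounted at the origin on the work surface. World frame = base frame: x ahead of the robot, y to its left, z up, the work surface at z = 0. Lengths are in mm, angles in rad, forces in N, time in s.
With the tool pointing down it reaches from about 350 to 875 mm from the base axis. Payload 4.2 kg.
Tool frame: the origin (TCP) lies on the mounting face of the last link; the fingertips stand 173 mm ahead of it and the grasp point (between the pads) lies 155 mm ahead of it; z points along the fingers, y is the line along which they close (so a half turn about z gives the same grasp; the last joint's range is limited). The gripper opens to 85 mm and grips with 20 to 120 N. Pads are 22 mm wide; open, the fingers measure 114 mm over their backs; the gripper's body (76 mm by 85 mm) begins 54 mm behind the grasp point. The pads swing forward as they close: fully open they stand 13 mm farther back than shut.
Start: joints at [1.424, 0.385, 0.008, 0, -1.194, -0.259], TCP at [246.688, 574.234, 404.712] pointing down, gripper open.
Joint ranges: [-3.14, 3.14], [-1.21, 2.06], [-1.07, 1.41], [-3.16, 2.05], [-2.99, -0.16], [-3.1, 3.1]. Speed limits (rad/s): [2.79, 2.79, 3.14, 3.14, 3.14, 3.14].

### API

Orientations are given as a unit quaternion [x, y, z, w].
In Python, from bench import arm gives the robot as it stands. The module is installed in compiled form; this text tells all that it offers.
- The arm moves only by the tool move_arm, never from a script. Its arguments are lists of equal length, an entry for each row: "fingers": the finger opening in mm, from 0 to 85.4; "travel": the shift along the tool's x, y, z in mm, a list of three; "dr": the turn, a rotation vector about the tool's x, y, z in rad, a list of three. A call has 1 to 10 rows; each row is the pose to reach, as a shift and turn from the pose commanded when the call began, along the tool's axes at that moment; what a row does not reach only later rows make up. A row lasts 1/10 s, in which the tool goes at most 50 mm and 8.59 degrees, less where a joint would pass 70% of its speed; a pose out of reach is approached as far as the arm can. A call with a gripper value outside its range is refused whole. The fingers move at their own pace and stop on an object; the grip force is fixed at half the most. Time passes only in rows, so rows that repeat a pose let the fingers close. It gives the time, the measured TCP pose, the force, the opening and the grip force at its end, in the units of the state.
- arm.read_state(): the state, without advancing time (a new reading comes with each control period).
- arm.get_image(name): name is "scene" or "top"; returns the picture (384x512x3 uint8, red, green, blue); there is no depth.
- arm.camera_model(name): a dict with "intrinsics" (3x3 intrinsics, pixels), "k1" (the pictures are not rectified: a ray, as slopes to the right and down, at radius r is drawn at 1 + k1 r^2 times it, then the intrinsics apply), "pose" (4x4, takes a point from camera to world coordinates). Camera axes: x right, y up, looking along -z (the intrinsics and any distortion apply to the point x, -y, -z); pixel columns grow to the right and rows downward; lengths in mm; the calibration is good to about 2 mm. A picture is of the moment at which its call begins. camera_model takes no time and is no camera call.
- arm.job_done(): hands the job in; it is judged then, once.
The state is a dict: "clock": time; "joints": joint angles; "joint_vel": joint speeds; "joint_efforts": joint torques, N m; "position": TCP position; "ee_rot": TCP orientation; "contact_force": force on the tool from outside, world axes, zero at the start; "wrist_torque": the same for the moment, N m; "gripper_width": finger opening in mm; "grasp_force": force on a finger pad.
Only numpy, scipy, OpenCV 4.12 (cv2) and the standard library are available. Lean on these libraries where they do the work, as an engineer would, in place of code of your own. Each camera call takes 0.05 s, during which the arm holds its last target. There are 200 camera calls.

### The job

The ink cartridges in the filling clamp are done. Slide the clamp's jaw fully open by its orange grip and leave it open, then lift out the tall cartridge and set it down gently, standing upright, in the white hand-over tray. Leave the two short cartridges standing in their places in the clamp, and do not disturb the other things on the desk.

Things in the scene. Friction and masses are not known exactly. Their poses are not given: they have to be found in the camera images.
- clamp: Clamp fixed to the desk: grey base 12 mm thick, x -165 to 40, y -93 to 93 mm. Origin: at desk height under the middle of the cartridge row; x points from moving to fixed jaw, y along the row. Pockets at y = -54, 0, 54 mm, with blue blocks between and beside them (24 mm wide, top 28 mm over the desk, x -10 to 19 mm). Blue fixed jaw: x 19 to 40 mm, top 34 mm over the desk.
- jaw (a joint): Steel moving jaw, m: 0 closed, grows as it slides along the clamp's -x, 0.045 fully open. Stays where it is left; about 5 N of friction. Top 34 mm over the desk, 150 mm long along y. Closed, its lip overlaps the cartridges' feet by about 10 mm, so that none can be lifted.
- jaw_grip (a point): Top centre of the orange upright grip fin on the moving jaw: 14 mm thick along the clamp's x, 36 mm wide along y, rising from 34 to 77 mm over the desk. Its middle is 88 mm on the -x side of the clamp's origin when closed, and moves with the jaw.
- cart_tall: The tall ink cartridge, 68 mm high. Black case, magenta label: 36 mm along x, 26 mm along y, plus a low foot (9 mm high, 24 mm wide) sticking out 12 mm at the bottom of its -x face. Origin: centre of the underside of the 36 x 26 case; z up. Stands in any of the three clamp pockets, axes parallel to the clamp's, underside 12 mm above the desk.
- cart_short_a: A short ink cartridge, 52 mm high; stays in the clamp. Black case, magenta label: 36 mm along x, 26 mm along y, plus a low foot (9 mm high, 24 mm wide) sticking out 12 mm at the bottom of its -x face. Origin: centre of the underside of the 36 x 26 case; z up. Stands in any of the three clamp pockets, axes parallel to the clamp's, underside 12 mm above the desk.
- cart_short_b: Another short ink cartridge, 52 mm high; stays in the clamp. Black case, magenta label: 36 mm along x, 26 mm along y, plus a low foot (9 mm high, 24 mm wide) sticking out 12 mm at the bottom of its -x face. Origin: centre of the underside of the 36 x 26 case; z up. Stands in any of the three clamp pockets, axes parallel to the clamp's, underside 12 mm above the desk.
- tray: White hand-over tray with a grey-blue liner, fixed to the desk, 140 (x) x 180 (y) mm outside, 14 mm high, walls 4 mm thick. Origin: centre of the underside.
- tray_in (a point): Centre of the tray's inner floor (132 x 172 mm inside, floor about 5 mm over the desk); same axes as the tray.
- ink_jar: Loose grey ink jar with a lime cap, 66 mm across, 85 mm high, standing at the far side of the desk; bystander. Origin: centre of the underside.
- empty_cart: Loose empty short cartridge with a cyan label, lying on its side, about 48 x 52 mm, 26 mm high, at the far side; bystander. Origin: under its middle, on the desk.
Things that resemble listed ones, but are neither listed nor needed, are in the scene too. What is shaped like the cart_short_a but red or yellow is not meant. Of the things that look like the tray, take the one that is nearest to the robot's base at the start.

How it is judged:
By the outcome, as a careful person would: the job done as asked, in the order asked, and still so for the second after the job is handed in, with the robot touching nothing.
It also fails if it takes over 51 s, if anything falls off the work surface, if the arm or the gripper's body presses on something with over 40 N, if the wrist force passes 120 N, or if a joint passes its speed limit or range.

## Working session

There is one attempt and no reset: what is moved stays moved. The work goes in short steps, Python scripts to look and compute and a tool call to move; the robot and the scene stay as the last step left them, time stands still between calls to the robot, and variables do not carry over. Pictures are saved under pics/ and viewed, at most 10 in all, crops included, and the job is handed in when it is done.

Besides the shell and the picture viewer there is one more tool, called after "Call:" as a command line: name --argument value ..., lists and objects as JSON in quotes. move_arm: Moves the arm, as the interface text tells. Its arguments: {"type":"object","properties":{"fingers":{"type":"array","items":{"type":"number"}},"travel":{"type":"array","items":{"type":"array","items":{"type":"number"}}},"dr":{"type":"array","items":{"type":"array","items":{"type":"number"}}}},"required":["fingers","travel","dr"]}

```bash
mkdir -p pics; cat > h.py <<'E'
import numpy as np, cv2
from bench import arm
def ray(name,u,v):
    m=arm.camera_model(name);K=np.array(m["intrinsics"]);k=m["k1"];P=np.array(m["pose"])
    d=np.array([(u-K[0,2])/K[0,0],(v-K[1,2])/K[1,1]]);s=d.copy()
    for _ in range(30): s=d/(1+k*(s@s))
    return P[:3,3],P[:3,:3]@np.array([s[0],-s[1],-1])
def onz(name,u,v,z):
    o,d=ray(name,u,v);return (o+d*(z-o[2])/d[2])[:2]
def proj(name,p):
    m=arm.camera_model(name);K=np.array(m["intrinsics"]);P=np.array(m["pose"])
    c=P[:3,:3].T@(np.array(p,float)-P[:3,3]);s=np.array([c[0],-c[1]])/-c[2];s=s*(1+m["k1"]*(s@s))
    return K[0,0]*s[0]+K[0,2],K[1,1]*s[1]+K[1,2]
E
python3 - <<'E'
from h import *
for n in("scene","top"):
    im=arm.get_image(n);np.save(n+"0.npy",im)
    cv2.imwrite(f"pics/{n}0.png",cv2.resize(im[:,:,::-1],(800,600),interpolation=cv2.INTER_CUBIC))
    print(np.round(arm.camera_model(n)["pose"],3),arm.camera_model(n)["intrinsics"])
print(arm.read_state())
E
```

```text
[[-7.460000e-01 -4.530000e-01  4.890000e-01  1.107607e+03]
 [ 6.660000e-01 -4.930000e-01  5.590000e-01  5.228840e+02]
 [-1.200000e-02  7.430000e-01  6.690000e-01  7.383260e+02]
 [ 0.000000e+00  0.000000e+00  0.000000e+00  1.000000e+00]] [[417.39436795   0.         257.09002641]
 [  0.         417.39436795 186.1526506 ]
 [  0.           0.           1.        ]]
[[ 2.600000e-02  9.910000e-01 -1.290000e-01  4.874990e+02]
 [-1.000000e+00  2.400000e-02 -1.600000e-02 -5.775200e+01]
 [-1.300000e-02  1.300000e-01  9.910000e-01  1.280853e+03]
 [ 0.000000e+00  0.000000e+00  0.000000e+00  1.000000e+00]] [[405.8146515    0.         253.91090564]
 [  0.         405.8146515  190.88090694]
 [  0.           0.           1.        ]]
{'clock': 0.1, 'joints': array([ 1.42361142e+00,  3.85484881e-01,  6.73436194e-03, -4.38120223e-04,
       -1.19397918e+00, -2.58613180e-01]), 'joint_vel': array([ 0.00062796, -0.00093767,  0.00327402,  0.00116834,  0.00063117,
       -0.00040707]), 'joint_efforts': array([-3.07963674e-04, -3.93320775e+01,  1.88928688e+01,  4.19789091e+00,
       -2.58214372e-03,  7.54017329e-07]), 'position': array([246.60804294, 574.08797218, 403.71599986]), 'ee_rot': array([ 9.79469746e-01, -2.01588792e-01, -1.49466774e-04,  9.76524761e-04]), 'contact_force': array([-0.52431146, -0.00529763, -0.46176628]), 'wrist_torque': array([-0.0040812 , -0.00997282,  0.03358156]), 'grasp_force': 0.0, 'gripper_width': 85.38490005933477}
```

View pics/scene0.png

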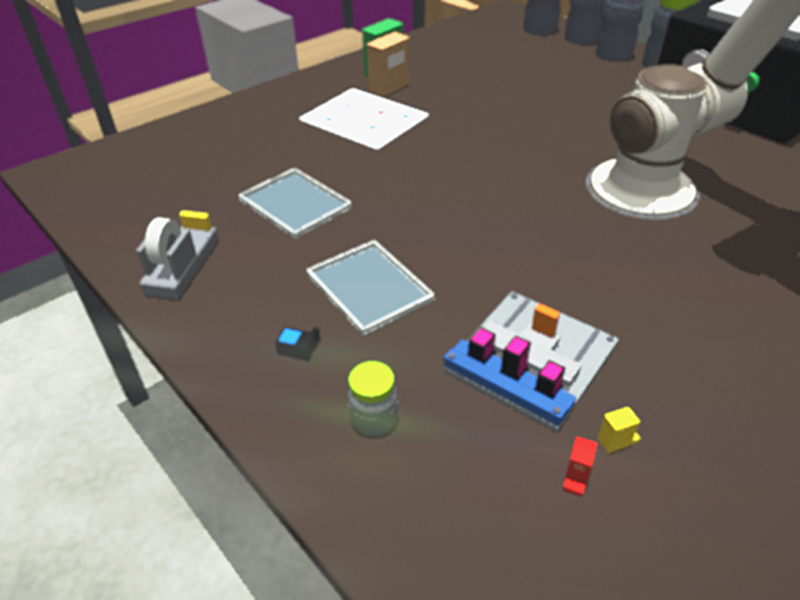

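View pics/top0.png

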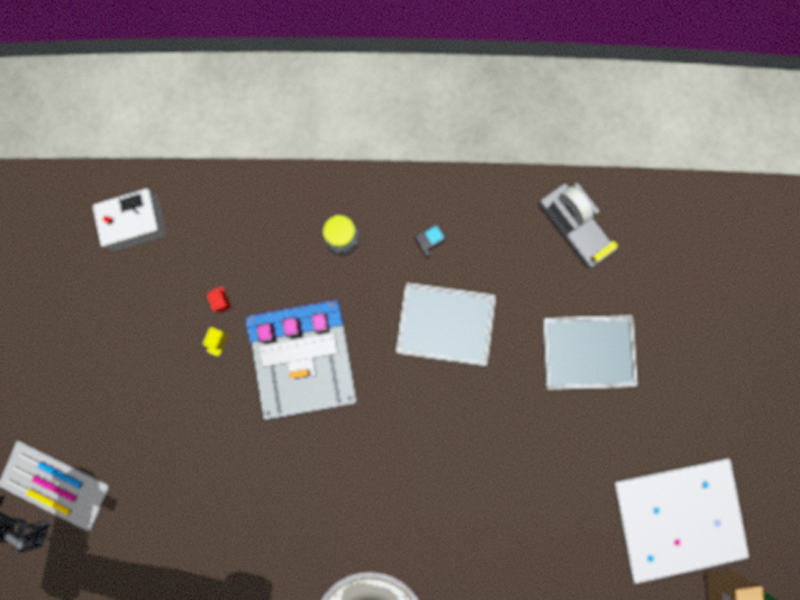

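Scene view: magenta tops are at about (480,345), (515,355) and (548,378), and the middle one looks tallest. The orange grip is at (545,320). The top view shows the two trays at (446,324) and (590,352), and the first is nearer the base.

```bash
python3 - <<'E'
from h import *
def blobs(n,lo,hi,zs,amin=15):
    im=np.load(n+"0.npy");h=cv2.cvtColor(im,cv2.COLOR_RGB2HSV)
    m=cv2.inRange(h,lo,hi);c,_,st,ce=cv2.connectedComponentsWithStats(m)
    for i in range(1,c):
        if st[i,4]>=amin: print(n,st[i],ce[i].round(1),[onz(n,*ce[i],z).round(1) for z in zs])
for n in("top","scene"):
    print("mag");blobs(n,(140,120,150),(170,255,255),(64,80))
    print("or");blobs(n,(5,150,150),(18,255,255),(77,55))
    im=np.load(n+"0.npy");h=cv2.cvtColor(im,cv2.COLOR_RGB2HSV)
    print("bright")
    m=cv2.inRange(h,(0,0,120),(180,110,255))
    cs,_=cv2.findContours(m,cv2.RETR_EXTERNAL,cv2.CHAIN_APPROX_NONE)
    for c in cs:
        if 800<cv2.contourArea(c)<6000:
            r=cv2.approxPolyDP(cv2.convexHull(c),4,True).reshape(-1,2)
            print(n,cv2.contourArea(c),[(tuple(p.tolist()),onz(n,*p,14).round(0).tolist()) for p in r])
t=np.load("top0.npy")[185:275,150:235];s=np.load("scene0.npy")[180:280,275:405]
cv2.imwrite("pics/crops.png",np.vstack([cv2.resize(t,(340*1,360))[:,:,::-1]]) )
a=cv2.resize(t,(380,400),interpolation=cv2.INTER_CUBIC);b=cv2.resize(s,(410,400),interpolation=cv2.INTER_CUBIC)
cv2.imwrite("pics/crops.png",np.hstack([a,b])[:,:,::-1][:, :790])
E
```

```text
mag
top [201 202   8   8  42] [204.2 205.5] [array([597.9, 111.1]), array([596.4, 108.9])]
top [182 204   8  10  60] [185.6 208.5] [array([587.3, 167.3]), array([586. , 164.4])]
top [165 208   9  10  65] [168.9 212.3] [array([574.5, 217.9]), array([573.4, 214.2])]
top [ 21 305  22  13  69] [ 29.3 309.8] [array([263., 639.]), array([265.9, 629.9])]
or
bright
top 4987.5 [((466, 293), [346.0, -710.0]), ((479, 356), [150.0, -752.0]), ((406, 373), [101.0, -517.0]), ((393, 309), [296.0, -475.0])]
top 2010.5 [((10, 282), [338.0, 741.0]), ((69, 311), [258.0, 534.0]), ((57, 338), [172.0, 569.0]), ((0, 311), [243.0, 770.0])]
top 2664.0 [((404, 201), [632.0, -513.0]), ((407, 247), [487.0, -520.0]), ((350, 248), [481.0, -340.0]), ((348, 203), [621.0, -334.0])]
top 2972.0 [((219, 205), [605.0, 72.0]), ((227, 257), [444.0, 41.0]), ((169, 268), [405.0, 220.0]), ((159, 218), [559.0, 260.0]), ((164, 209), [588.0, 245.0]), ((203, 200), [620.0, 123.0])]
top 2726.5 [((261, 180), [688.0, -58.0]), ((316, 188), [666.0, -232.0]), ((310, 234), [522.0, -215.0]), ((253, 225), [545.0, -37.0])]
top 1073.0 [((94,
[... 1231 characters left out ...]
4.0, 65.0]), ((383, 129), [126.0, -17.0])]
scene 1773.0 [((191, 76), [355.0, -696.0]), ((224, 56), [163.0, -744.0]), ((274, 72), [112.0, -511.0]), ((242, 95), [307.0, -464.0])]
scene 1344.5 [((148, 58), [393.0, -933.0]), ((77, 84), [689.0, -921.0]), ((69, 68), [658.0, -1060.0]), ((133, 45), [375.0, -1082.0])]
scene 1559.5 [((478, 54), [-560.0, -73.0]), ((475, 65), [-465.0, -36.0]), ((423, 85), [-197.0, -84.0]), ((399, 61), [-295.0, -248.0]), ((410, 45), [-448.0, -300.0]), ((449, 40), [-602.0, -218.0])]
scene 1162.5 [((186, 11), [-9.0, -1255.0]), ((154, 20), [165.0, -1261.0]), ((52, 15), [488.0, -1639.0]), ((49, 6), [450.0, -1768.0]), ((85, 0), [281.0, -1732.0]), ((165, 0), [-20.0, -1456.0])]
```

View pics/crops.png

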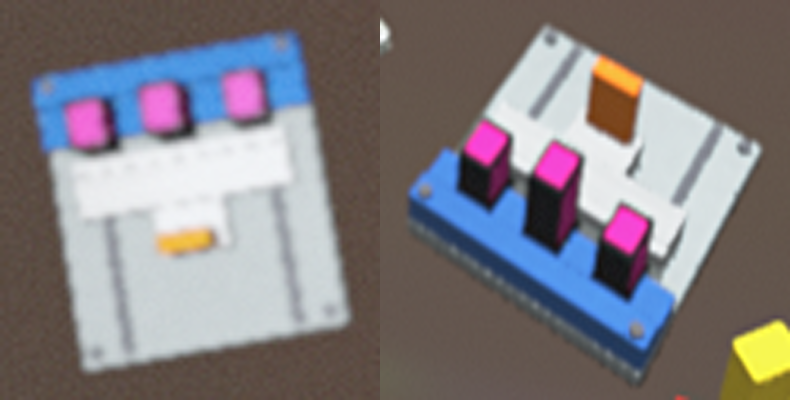

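The middle cartridge is the tall one: its top is at world (585.5,163.5), and both views agree. Clamp yaw is about 0.212 rad, checked against the base corners. The fin is at (499,145) and the tray centre at (605,-136). I'll move above the fin.

Call:
move_arm --fingers '[50, 50, 50, 50, 50, 50, 50, 50, 50, 50]' --travel '[[402, 294.5, 125], [402, 294.5, 125], [402, 294.5, 125], [402, 294.5, 125], [402, 294.5, 125], [402, 294.5, 125], [402, 294.5, 125], [402, 294.5, 125], [402, 294.5, 125], [402, 294.5, 125]]' --dr '[[0, 0, 0.953], [0, 0, 0.953], [0, 0, 0.953], [0, 0, 0.953], [0, 0, 0.953], [0, 0, 0.953], [0, 0, 0.953], [0, 0, 0.953], [0, 0, 0.953], [0, 0, 0.953]]'

```text
clock: 1.1
position: [493.5, 154.6, 282.5]
ee_rot: [0.778, -0.628, -0.0, 0.0]
contact_force: [1.1, 1.2, 0.5]
gripper_width: 50.2
grasp_force: 0.0
```

Call:
move_arm --fingers '[50, 50]' --travel '[[0, 0, 0], [0, 0, 0]]' --dr '[[0, 0, 0], [0, 0, 0]]'

```text
clock: 1.3
position: [493.3, 155.3, 282.4]
ee_rot: [0.777, -0.629, -0.0, 0.001]
contact_force: [-0.2, -0.2, 0.1]
gripper_width: 49.9
grasp_force: 0.0
```

```bash
cat > d.py <<'E'
import sys
from h import *
from scipy.spatial.transform import Rotation as R
s=arm.read_state();r=R.from_quat(s["ee_rot"]);M=r.as_matrix()
t=np.array(list(map(float,sys.argv[1:4])));yaw=float(sys.argv[4]) if len(sys.argv)>4 else .212-np.pi
T=np.column_stack([[-np.sin(yaw),np.cos(yaw),0],[np.cos(yaw),np.sin(yaw),0],[0,0,-1]])
print(s["clock"],s["position"].round(1),s["contact_force"].round(1),s["gripper_width"],"travel",(M.T@(t-s["position"])).round(1),"dr",R.from_matrix(M.T@T).as_rotvec().round(4))
E
python3 d.py 499.4 145 280
```

```text
1.3 [493.3 155.3 282.4] [-0.2 -0.2  0.1] 49.93925860632536 travel [11.3 -3.8  2.4] dr [ 0.0015 -0.0005 -0.0029]
```

Call:
move_arm --fingers '[50, 50, 50, 50, 50, 50, 50, 20, 10, 5]' --travel '[[11.3, -3.8, 2.5], [11.3, -3.8, 2.5], [11.3, -3.8, 22], [11.3, -3.8, 42], [11.3, -3.8, 57], [11.3, -3.8, 66], [11.3, -3.8, 66], [11.3, -3.8, 66], [11.3, -3.8, 66], [11.3, -3.8, 66]]' --dr '[[0, 0, 0], [0, 0, 0], [0, 0, 0], [0, 0, 0], [0, 0, 0], [0, 0, 0], [0, 0, 0], [0, 0, 0], [0, 0, 0], [0, 0, 0]]'

```text
clock: 2.3
position: [498.6, 146.2, 217.9]
ee_rot: [0.778, -0.629, -0.0, 0.0]
contact_force: [-4.1, 0.8, 4.5]
gripper_width: 13.0
grasp_force: 58.7
```

Call:
move_arm --fingers '[5, 5, 5, 5, 5]' --travel '[[0, 0, 0], [0, 0, 0], [0, 0, 0], [0, 0, 0], [0, 0, 0]]' --dr '[[0, 0, 0], [0, 0, 0], [0, 0, 0], [0, 0, 0], [0, 0, 0]]'

```text
clock: 2.8
position: [498.6, 146.2, 217.9]
ee_rot: [0.778, -0.629, -0.0, 0.0]
contact_force: [-5.0, 0.8, 6.4]
gripper_width: 13.3
grasp_force: 59.2
```

Call:
move_arm --fingers '[5, 5, 5, 5, 5, 5, 5, 5, 5]' --travel '[[0, 6, 0], [0, 12, 0], [0, 18, 0], [0, 24, 0], [0, 30, 0], [0, 36, 0], [0, 42, 0], [0, 45, 0], [0, 45, 0]]' --dr '[[0, 0, 0], [0, 0, 0], [0, 0, 0], [0, 0, 0], [0, 0, 0], [0, 0, 0], [0, 0, 0], [0, 0, 0], [0, 0, 0]]'

```text
clock: 3.7
position: [455.9, 137.2, 217.9]
ee_rot: [0.778, -0.628, 0.001, -0.002]
contact_force: [4.0, 0.2, 1.6]
gripper_width: 13.1
grasp_force: 59.7
```

```bash
python3 d.py 455.4 135.5 217
```

```text
3.7 [455.9 137.2 217.9] [4.  0.2 1.6] 13.128050878487851 travel [1.5 0.9 0.9] dr [-0.004   0.0011  0.0002]
```

Call:
move_arm --fingers '[5, 5, 5, 5]' --travel '[[0, 1, 0], [0, 2, 0], [0, 3, 0], [0, 3, 0]]' --dr '[[0, 0, 0], [0, 0, 0], [0, 0, 0], [0, 0, 0]]'

```text
clock: 4.1
position: [454.1, 136.8, 217.9]
ee_rot: [0.778, -0.628, 0.001, -0.003]
contact_force: [8.8, -1.5, -1.3]
gripper_width: 13.1
grasp_force: 59.3
```

Call:
move_arm --fingers '[5, 5, 5]' --travel '[[0, 1, 0], [0, 2, 0], [0, 2, 0]]' --dr '[[0, 0, 0], [0, 0, 0], [0, 0, 0]]'

```text
clock: 4.4
position: [453.5, 136.7, 217.9]
ee_rot: [0.778, -0.628, 0.002, -0.004]
contact_force: [16.3, -4.0, -7.0]
gripper_width: 13.2
grasp_force: 58.9
```

The force has climbed to 16 N, so the jaw is at its stop. Next I'll release and rise.

Call:
move_arm --fingers '[15, 25, 40, 50, 60, 60, 60, 60, 60, 60]' --travel '[[0, -2, 0], [0, -2, 0], [0, -2, 0], [0, -2, 0], [0, -2, -10], [0, -2, -35], [0, -2, -70], [0, -2, -75], [0, -2, -75], [0, -2, -75]]' --dr '[[0, 0, 0], [0, 0, 0], [0, 0, 0], [0, 0, 0], [0, 0, 0], [0, 0, 0], [0, 0, 0], [0, 0, 0], [0, 0, 0], [0, 0, 0]]'

```text
clock: 5.4
position: [451.6, 135.8, 291.7]
ee_rot: [0.778, -0.628, -0.0, 0.0]
contact_force: [-0.1, 1.0, -0.4]
gripper_width: 59.7
grasp_force: 0.0
```

```bash
python3 d.py 585.5 163.7 290; python3 - <<'E'
from h import *
s=arm.get_image("scene");t=arm.get_image("top")
for n,im in(("scene",s),("top",t)):
    h=cv2.cvtColor(im,cv2.COLOR_RGB2HSV);m=cv2.inRange(h,(5,120,120),(20,255,255));c,_,st,ce=cv2.connectedComponentsWithStats(m)
    for i in range(1,c):
        if st[i,4]>10: print(n,st[i],onz(n,*ce[i],77).round(1))
cv2.imwrite("pics/open.png",cv2.resize(s[150:290,250:430],(720,560),interpolation=cv2.INTER_CUBIC)[:,:,::-1])
E
```

```text
5.4 [451.6 135.8 291.7] [-0.1  1.  -0.4] 59.69593433777328 travel [   0.9 -136.7    1.6] dr [ 0.0011 -0.0001 -0.0002]
scene [350 184  17  21 205] [470.3 145.5]
top [196 251   4   4  12] [458.3 123.6]
top [470 376   7   8  18] [  99.7 -695.5]
```

View pics/open.png

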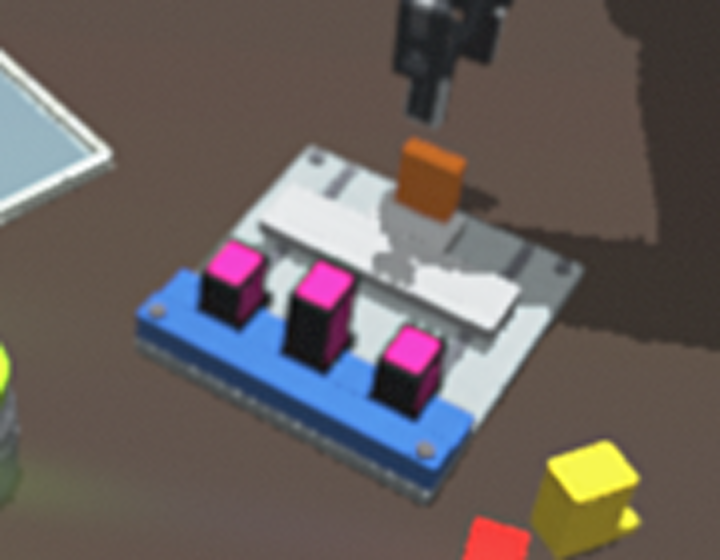

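The view shows the jaw slid back and all three cartridges upright, with the tall one in the middle at (320,285) in the crop. I'll move over it and grip.

Call:
move_arm --fingers '[60, 60, 60, 60, 60, 60, 60, 60, 60, 60]' --travel '[[1, -40, 0], [1, -80, 0], [1, -115, 0], [1, -136.5, 0], [1, -136.5, 0], [1, -136.5, 20], [1, -136.5, 40], [1, -136.5, 58], [1, -136.5, 70], [1, -136.5, 76]]' --dr '[[0, 0, 0], [0, 0, 0], [0, 0, 0], [0, 0, 0], [0, 0, 0], [0, 0, 0], [0, 0, 0], [0, 0, 0], [0, 0, 0], [0, 0, 0]]'

```text
clock: 6.5
position: [585.0, 163.6, 214.3]
ee_rot: [0.778, -0.628, -0.001, 0.002]
contact_force: [0.0, -0.1, -0.1]
gripper_width: 60.1
grasp_force: 0.0
```

Call:
move_arm --fingers '[50, 40, 34, 28, 25, 25, 25, 25]' --travel '[[0, 0, 0], [0, 0, 0], [0, 0, 0], [0, 0, 0], [0, 0, 0], [0, 0, 0], [0, 0, 0], [0, 0, 0]]' --dr '[[0, 0, 0], [0, 0, 0], [0, 0, 0], [0, 0, 0], [0, 0, 0], [0, 0, 0], [0, 0, 0], [0, 0, 0]]'

```text
clock: 7.3
position: [585.8, 164.0, 217.0]
ee_rot: [0.778, -0.628, 0.0, -0.0]
contact_force: [-2.9, 0.1, 5.7]
gripper_width: 35.6
grasp_force: 60.4
```

Call:
move_arm --fingers '[25, 25, 25, 25, 25, 25, 25, 25, 25, 25]' --travel '[[0, 0, -4], [0, 0, -10], [0, 0, -18], [0, 0, -28], [0, 0, -38], [0, 0, -50], [0, 0, -65], [0, 0, -80], [0, 0, -88], [0, 0, -88]]' --dr '[[0, 0, 0], [0, 0, 0], [0, 0, 0], [0, 0, 0], [0, 0, 0], [0, 0, 0], [0, 0, 0], [0, 0, 0], [0, 0, 0], [0, 0, 0]]'

```text
clock: 8.3
position: [586.1, 164.0, 306.0]
ee_rot: [0.778, -0.628, 0.001, -0.002]
contact_force: [-0.6, 0.1, -1.2]
gripper_width: 35.1
grasp_force: 59.9
```

```bash
python3 d.py 605 -136 304; python3 - <<'E'
from h import *
s=arm.get_image("scene")
cv2.imwrite("pics/lift.png",cv2.resize(s[130:290,250:430],(675,600),interpolation=cv2.INTER_CUBIC)[:,:,::-1])
E
```

```text
8.3 [586.1 164.  306. ] [-0.6  0.1 -1.2] 35.10692279794838 travel [297.2  44.7   1.5] dr [-0.0034  0.001   0.0001]
```

View pics/lift.png

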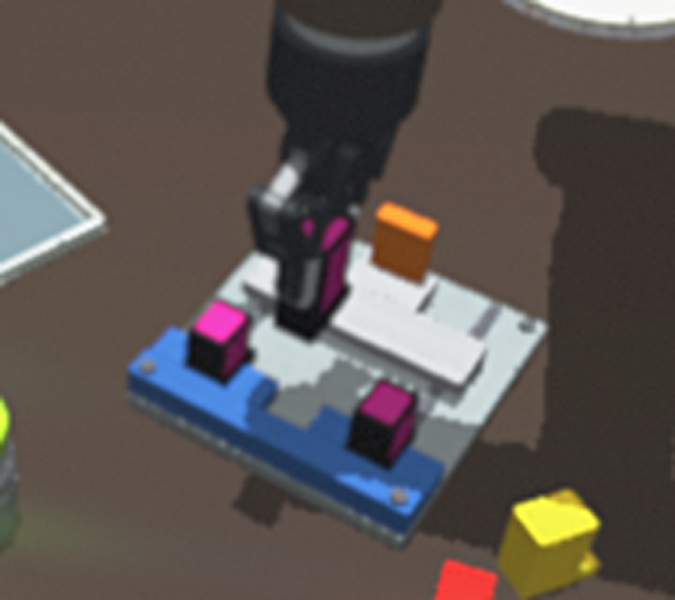

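The tall cartridge is lifted and upright at about (310,300). The short ones are still in place at (220,325) and (388,405). Next I'll carry it to the tray.

Call:
move_arm --fingers '[25, 25, 25, 25, 25, 25, 25, 25, 25, 25]' --travel '[[10, 1.5, 0], [35, 5.3, 0], [70, 10.5, 0], [110, 16.5, 0], [150, 22.5, 0], [190, 28.5, 0], [230, 34.5, 0], [265, 40, 0], [287, 43, 0], [297, 44.7, 0]]' --dr '[[0, 0, 0], [0, 0, 0], [0, 0, 0], [0, 0, 0], [0, 0, 0], [0, 0, 0], [0, 0, 0], [0, 0, 0], [0, 0, 0], [0, 0, 0]]'

```text
clock: 9.35
position: [604.0, -138.5, 302.8]
ee_rot: [0.777, -0.63, -0.001, 0.001]
contact_force: [-0.4, 0.0, -0.8]
gripper_width: 35.5
grasp_force: 59.9
```

Call:
move_arm --fingers '[25, 25, 25, 25, 25, 25, 25, 25, 25, 25]' --travel '[[0, 0, 0], [0, 0, 0], [0, 0, 10], [0, 0, 25], [0, 0, 40], [0, 0, 55], [0, 0, 68], [0, 0, 78], [0, 0, 82], [0, 0, 82]]' --dr '[[0, 0, 0], [0, 0, 0], [0, 0, 0], [0, 0, 0], [0, 0, 0], [0, 0, 0], [0, 0, 0], [0, 0, 0], [0, 0, 0], [0, 0, 0]]'

```text
clock: 10.35
position: [604.6, -135.7, 221.4]
ee_rot: [0.778, -0.628, -0.0, 0.0]
contact_force: [-0.6, 0.1, -0.7]
gripper_width: 35.2
grasp_force: 59.9
```

```bash
python3 d.py 605 -136 210
```

```text
10.35 [ 604.6 -135.7  221.4] [-0.6  0.1 -0.7] 35.206740075364756 travel [ 0.4 -0.3 11.4] dr [0.0011 0.0002 0.0004]
```

Down the last bit in small steps, watching the force.

Call:
move_arm --fingers '[25, 25, 25, 25, 25, 25, 25]' --travel '[[0, 0, 2], [0, 0, 4], [0, 0, 6], [0, 0, 8], [0, 0, 9], [0, 0, 10], [0, 0, 10]]' --dr '[[0, 0, 0], [0, 0, 0], [0, 0, 0], [0, 0, 0], [0, 0, 0], [0, 0, 0], [0, 0, 0]]'

```text
clock: 11.05
position: [604.6, -135.9, 211.9]
ee_rot: [0.778, -0.628, -0.0, 0.0]
contact_force: [0.1, -0.2, -0.0]
gripper_width: 35.4
grasp_force: 59.9
```

Call:
move_arm --fingers '[25, 25, 25, 25]' --travel '[[0, 0, 0.5], [0, 0, 1], [0, 0, 1.5], [0, 0, 1.5]]' --dr '[[0, 0, 0], [0, 0, 0], [0, 0, 0], [0, 0, 0]]'

```text
clock: 11.45
position: [604.6, -135.9, 210.5]
ee_rot: [0.778, -0.628, -0.0, 0.0]
contact_force: [-0.5, 1.1, -1.5]
gripper_width: 35.5
grasp_force: 59.9
```

Call:
move_arm --fingers '[25, 25, 25]' --travel '[[0, 0, 0.5], [0, 0, 1], [0, 0, 1]]' --dr '[[0, 0, 0], [0, 0, 0], [0, 0, 0]]'

```text
clock: 11.75
position: [604.6, -135.9, 209.5]
ee_rot: [0.778, -0.628, -0.0, 0.0]
contact_force: [-0.4, 0.2, -0.4]
gripper_width: 35.4
grasp_force: 59.9
```

Call:
move_arm --fingers '[25, 25, 25]' --travel '[[0, 0, 0.5], [0, 0, 1], [0, 0, 1]]' --dr '[[0, 0, 0], [0, 0, 0], [0, 0, 0]]'

```text
clock: 12.05
position: [604.7, -135.9, 209.1]
ee_rot: [0.778, -0.628, 0.0, -0.0]
contact_force: [-1.5, -0.6, 2.6]
gripper_width: 35.4
grasp_force: 60.2
```

Contact: the force is up 3 N and the motion has stalled. I'll release slowly, then rise.

Call:
move_arm --fingers '[35, 37, 40, 45, 52, 58, 60, 60, 60]' --travel '[[0, 0, 0], [0, 0, 0], [0, 0, 0], [0, 0, 0], [0, 0, 0], [0, 0, 0], [0, 0, -5], [0, 0, -20], [0, 0, -40]]' --dr '[[0, 0, 0], [0, 0, 0], [0, 0, 0], [0, 0, 0], [0, 0, 0], [0, 0, 0], [0, 0, 0], [0, 0, 0], [0, 0, 0]]'

```text
clock: 12.95
position: [604.3, -135.9, 248.3]
ee_rot: [0.778, -0.628, -0.001, 0.001]
contact_force: [0.4, -0.0, 1.1]
gripper_width: 59.9
grasp_force: 0.0
```

Call:
move_arm --fingers '[60, 60, 60, 60, 60]' --travel '[[0, 0, -30], [0, 0, -60], [0, 0, -90], [0, 0, -90], [0, 0, -90]]' --dr '[[0, 0, 0], [0, 0, 0], [0, 0, 0], [0, 0, 0], [0, 0, 0]]'

```text
clock: 13.45
position: [604.4, -135.9, 339.6]
ee_rot: [0.778, -0.628, 0.001, -0.001]
contact_force: [-0.3, -0.0, -0.1]
gripper_width: 60.1
grasp_force: 0.0
```

```bash
python3 - <<'E'
from h import *
s=arm.get_image("scene")
cv2.imwrite("pics/end.png",cv2.resize(s[90:300,150:430],(800,600),interpolation=cv2.INTER_CUBIC)[:,:,::-1])
print(arm.read_state()["contact_force"],arm.read_state()["position"])
E
```

```text
[-0.40262438  0.18404157 -0.44800289] [ 604.17709689 -135.83253403  338.27340269]
```

View pics/end.png

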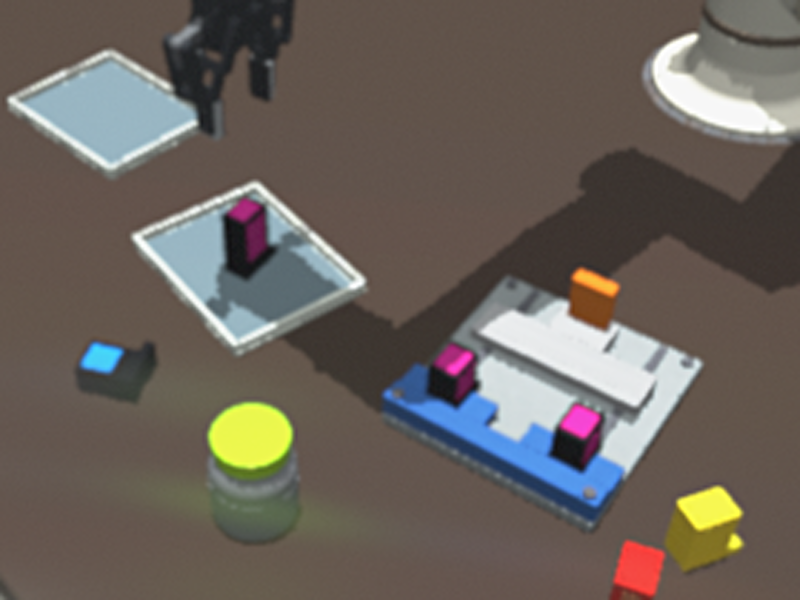

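The tall cartridge stands upright in the near tray at (245,240). The jaw is open, the short cartridges at (452,375) and (578,437) are still in place, and nothing else has been disturbed.

```bash
python3 -c "
from bench import arm
print(arm.job_done())"
```

```text
the job is handed in; nothing more can be done
None
```

The job is handed in at about 13.5 s on the robot's clock: the jaw is fully open, the tall cartridge stands upright in the nearer white tray, both short cartridges are still in the clamp, and the final picture shows nothing else in view disturbed.

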